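# Scrape palm sugar chips into the catch tray

### The arm

A 6-joint arm with a two-finger parallel gripper is mounted at the origin on the work surface. World frame = base frame: x ahead of the robot, y to its left, z up, the work surface at z = 0. Lengths are in mm, angles in rad, forces in N, time in s.
With the tool pointing down it reaches from about 350 to 975 mm from the base axis. Payload 7.1 kg.
Tool frame: the origin (TCP) lies at the very end of the fingers, on their centre line; the grasp point (between the pads) lies 19 mm behind it; y points along the fingers, x is the direction in which the jaws open and shut, and the axes are right-handed (so a half turn about y gives the same grasp; the last joint's range is limited). The gripper opens to 88 mm and grips with 3 to 60 N. Pads are 20 mm wide; open, the fingers measure 115 mm over their backs; the gripper's body (75 mm by 178 mm) begins 61 mm behind the grasp point.
Start: joints at [-1.185, 0.423, 1.63, -0, 1.089, -0.019], TCP at [246.162, -574.464, 222.675] pointing down, gripper open.
Joint ranges: [-3, 3], [-0.9, 2.11], [0.09, 2.58], [-1.31, 4.45], [0.11, 2.69], [-2.54, 2.54]. Speed limits (rad/s): [2.39, 2.39, 3.01, 3.14, 3.14, 3.14].

### API

Orientations are given as a rotation vector (axis times angle).
In Python, from workcell import ctrl gives the robot as it stands. The module is installed in compiled form; this text tells all that it offers.
- The arm moves only by the tool jog_arm, never from a script. Its argument "steps" is a list of rows, each an object with "turn": the turn, a rotation vector about the world's x, y, z scaled (see below), a list of three; "dp": the shift along the world's x, y, z scaled (see below), a list of three; "claw": the opening, from 0 (shut) to 1 (fully open). In form: [{"turn": [wx, wy, wz], "dp": [x, y, z], "claw": claw}, ...]. A call has 1 to 12 rows; each row is the pose to reach, as a shift and turn from the pose measured when the call began, turning the shorter way round; what a row does not reach only later rows make up. The controller multiplies each number of a shift by 80 mm and each number of a turn by pi rad. A row lasts 1/12 s, in which the tool goes at most 41.7 mm and 7.16 degrees, less where a joint would pass 70% of its speed; a pose out of reach is approached as far as the arm can. A call with a number of a shift or a turn outside -1 to 1 is refused whole. A call with a gripper value outside its range is refused whole. The fingers move at their own pace and stop on an object; the grip force is fixed at half the most. Time passes only in rows, so rows that repeat a pose let the fingers close. It gives the time, the measured TCP pose, the force and the opening at its end, in the units of the state.
- ctrl.get_obs(): the state, without advancing time (a new reading comes with each control period).
- ctrl.get_image(name): name is "scene" or "top"; returns a dict with "img" (480x640x3 uint8, red, green, blue), "range_z" (480x640 float32, mm along the optical axis (not along the pixel's ray), 0 where there is no reading), "fovy" (degrees; the focal length in pixels is half the picture's height over the tangent of half this angle, whatever the lens; pixels are square), "cx", "cy" (the principal point, pixels), "dist_coeffs" ([k1, k2, p1, p2, k3] as OpenCV has them; the pictures are not rectified), "camera_from_world" (4x4, takes a point from world to camera coordinates). Camera axes: x right, y down, z forward; pixel columns grow to the right and rows downward; lengths in mm; the calibration is good to about 2 mm. A picture is of the moment at which its call begins.
- ctrl.close_job(): hands the job in, once; it reports no verdict.
The state is a dict: "t": time; "qpos": joint angles; "qvel": joint speeds; "joint_torque": joint torques, N m; "ee_pos": TCP position; "orientation": TCP orientation; "ft_force": force on the tool from outside, world axes, zero at the start; "moment": the same for the moment, N m; "width": finger opening in mm.
Only numpy, scipy, OpenCV 4.12 (cv2) and the standard library are available. Lean on these libraries where they do the work, as an engineer would, in place of code of your own. Each camera call takes 0.05 s, during which the arm holds its last target.

### The job

Pick up the wooden scraper block by its grip and use it, not the fingers, to sweep the two loose palm sugar chips along the chopping board and off its end into the steel catch tray. Then leave the scraper standing upright on the board.

Things in the scene. Friction and masses are not known exactly. Their poses are not given: they have to be found in the camera images.
- board: Fixed chopping board, open steel catch tray joined to one end. Origin: on the counter. x runs along the board to the tray, z up. Wood: x -155 to 35 mm, y -80 to 80, flat top at z 25, no rims. Tray: x 37 to 137, y -85 to 85, walls 3 thick, rim at z 18, inner floor z 3. Unit yaw anywhere within -92 to 92 deg (at 0 the tray is away from the robot).
- scraper: Loose pale wood block, 0.14-0.28 kg, upright on the counter left or right of the board: head 36 (x) by 130 (y) by 40 mm high, steel strip on each wide face; above it a central grip 24 (x) by 70 (y), z 38 to 95. Origin: centre of underside, z up. Either wide face sweeps; same after a half turn. Not it: the low slotted card stand, 42 high, no grip.
- chip_a: Loose dark brown palm sugar chip lying flat on the board, about 30 x 24 mm and 12 mm thick, 12 g. Origin at its centre.
- chip_b: Loose dark brown palm sugar chip lying flat on the board, about 26 x 23 mm and 12 mm thick, 12 g. Origin at its centre. The taller round brown piece on the saucer (40 mm across) is not one of the chips.

How it is judged:
By the outcome, as a careful person would: the job done as asked, in the order asked, and still so for the second after the job is handed in, with the robot touching nothing.
It also fails if it takes over 51 s, if anything falls off the work surface, if the arm or the gripper's body presses on something with over 40 N, if the wrist force passes 120 N, or if a joint passes its speed limit or range.

## Working session

There is one attempt and no reset: what is moved stays moved. The work goes in short steps, Python scripts to look and compute and a tool call to move; the robot and the scene stay as the last step left them, time stands still between calls to the robot, and variables do not carry over. Pictures are saved under pics/ and viewed, and the job is handed in when it is done.

Besides the shell and the picture viewer there is one more tool, called as name(argument=value, ...), one argument or row to a line, values as JSON. jog_arm: Moves the arm, as the interface text tells. Its arguments: {"type":"object","properties":{"steps":{"type":"array","items":{"type":"object","properties":{"turn":{"type":"array","items":{"type":"number"}},"dp":{"type":"array","items":{"type":"number"}},"claw":{"type":"number"}}}}},"required":["steps"]}

```bash
mkdir -p pics
cat > h.py <<'E'
import numpy as np, cv2
from workcell import ctrl
def grab(n):
    d=ctrl.get_image(n); np.savez('%s.npz'%n,**{k:np.array(v) for k,v in d.items()}); return d
def load(n):
    return dict(np.load('%s.npz'%n))
def K(d):
    h=d['img'].shape[0]; f=h/2/np.tan(np.radians(float(d['fovy']))/2)
    return np.array([[f,0,float(d['cx'])],[0,f,float(d['cy'])],[0,0,1]])
def cloud(d):
    z=d['range_z'].astype(float); h,w=z.shape
    u,v=np.meshgrid(np.arange(w),np.arange(h))
    p=cv2.undistortPoints(np.stack([u,v],-1).reshape(-1,1,2).astype(np.float64),K(d),np.array(d['dist_coeffs'],float)).reshape(h,w,2)
    c=np.stack([p[...,0]*z,p[...,1]*z,z],-1)
    T=np.linalg.inv(np.array(d['camera_from_world']))
    P=c@T[:3,:3].T+T[:3,3]; P[z<=0]=np.nan
    return P
E
python3 - <<'E'
from h import *
for n in ['scene','top']:
    d=grab(n); cv2.imwrite('pics/%s0.png'%n,d['img'][...,::-1]); print(n,d['fovy'],d['dist_coeffs'],np.round(d['camera_from_world'],2))
o=ctrl.get_obs(); print(o)
E
```

```text
scene 55.29254380310341 [-0.05776468  0.          0.          0.          0.        ] [[-6.9000e-01  7.2000e-01 -0.0000e+00  3.9881e+02]
 [ 5.6000e-01  5.4000e-01 -6.3000e-01 -2.6571e+02]
 [-4.5000e-01 -4.3000e-01 -7.8000e-01  1.1135e+03]
 [ 0.0000e+00  0.0000e+00  0.0000e+00  1.0000e+00]]
top 42.34144500761784 [-0.05437262  0.          0.          0.          0.        ] [[ 1.00000e-02 -1.00000e+00 -2.00000e-02  2.19000e+00]
 [-1.00000e+00 -1.00000e-02 -6.00000e-02  5.17140e+02]
 [ 6.00000e-02  2.00000e-02 -1.00000e+00  1.18548e+03]
 [ 0.00000e+00  0.00000e+00  0.00000e+00  1.00000e+00]]
{'t': 0.1, 'qpos': array([-1.18501470e+00,  4.23794424e-01,  1.63060502e+00,  1.12574037e-05,
        1.08858925e+00, -1.90171906e-02]), 'qvel': array([-0.00060049, -0.00297807, -0.00214143,  0.00066356, -0.000831  ,
       -0.00080518]), 'joint_torque': array([-1.02327267e-03, -5.45615530e+01, -2.74327058e+01,  6.44272962e-02,
        1.88035617e-02, -1.10223553e-05]), 'ee_pos': array([ 245.97430879, -574.01741187,  221.96405433]), 'orientation': array([-1.37311844,  0.90690128, -0.90501712]), 'ft_force': array([-0.22765291,  0.18404381, -0.8099263 ]), 'moment': array([-0.01662893, -0.02413981,  0.00822849]), 'width': 87.43737450395847}
```

View pics/scene0.png

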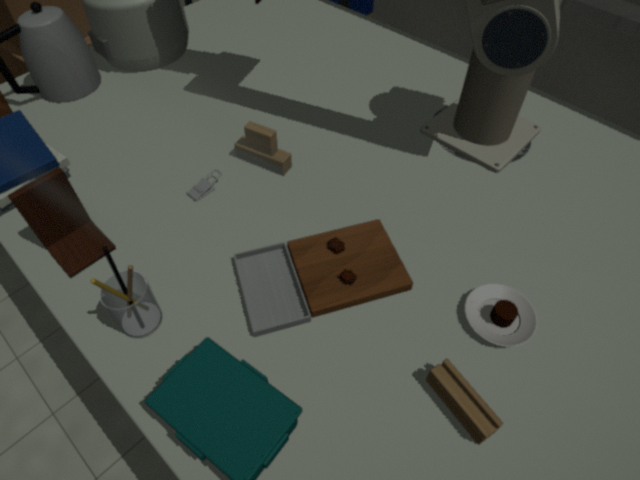

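View pics/top0.png

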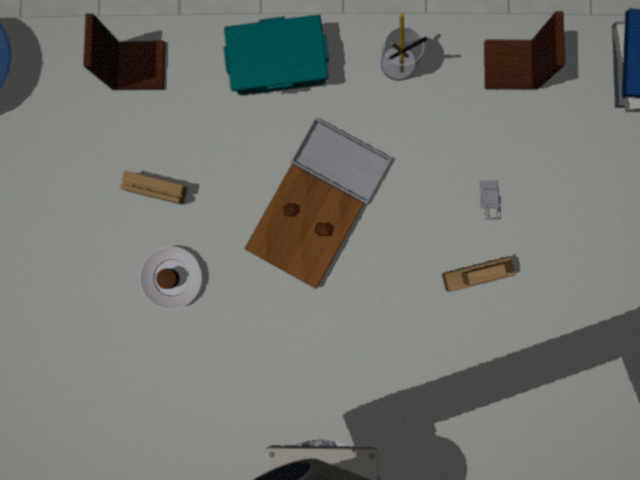

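The scraper with its grip is at top pixel (480,274), and the card stand at (154,187) is the decoy. The chips are at (291,209) and (324,229). The board is centred near (305,225), with the tray towards the upper right at (343,160).

```bash
cat > m.py <<'E'
from h import *
d=load('top'); P=cloud(d); im=d['img'].astype(int)
def rect(mask,name):
    pts=P[mask][:,:2]; pts=pts[~np.isnan(pts[:,0])].astype(np.float32)
    r=cv2.minAreaRect(pts); print(name,len(pts),np.round(r[0],1),np.round(r[1],1),round(r[2],1),'z',np.round(np.nanmedian(P[mask][:,2]),1))
u,v=np.meshgrid(np.arange(640),np.arange(480))
z=P[...,2]
def box(a,b,c,e): return (u>=a)&(u<=b)&(v>=c)&(v<=e)
print('counter',np.nanmedian(z[380:420,100:250]), np.nanmedian(z[230:250,400:430]))
g=box(435,530,245,300)
rect(g&(z>85),'grip'); rect(g&(z>30)&(z<50),'head'); rect(g&(z>30),'headall')
b=box(235,400,110,295)
wood=b&(z>15)&(z<32)&((im[...,0]-im[...,2])>25)
rect(wood,'wood'); rect(b&(z>20)&(z<29),'z wood')
rect(b&(z>8),'allunit')
for nm,bx in(('chipL',box(278,304,198,220)),('chipR',box(310,338,218,240))):
    rect(bx&(z>33),nm); print(np.nanmax(z[bx]))
E
python3 m.py
python3 - <<'E'
from h import *
d=load('top');i=d['img'][...,::-1]
cv2.imwrite('pics/z0.png',np.hstack([cv2.resize(i[110:300,230:400],None,fx=3,fy=3),cv2.resize(i[240:310,430:530],None,fx=2.7,fy=570/70)]) )
E
```

```text
counter -0.913078473914311 -0.5126216332023432
grip 535 [ 445.2 -297.3] [24.3 71.4] 14.2 z 94.1
head 720 [ 445.6 -298.6] [ 36.5 130.4] 14.5 z 39.2
headall 1329 [ 445.6 -298.6] [ 36.5 130.4] 14.5 z 42.8
wood 7652 [536.3  36.5] [159.7 189. ] 61.4 z 24.4
z wood 7422 [581.1  11.9] [169.6 291.5] 61.4 z 24.4
allunit 8724 [558.7 -31.6] [265.6 297.1] 63.0 z 24.3
chipL 137 [566.7  61.7] [27.6 23. ] 88.6 z 36.4
42.15401956175356
chipR 170 [ 5.288e+02 -5.000e-01] [23.1 32.4] 0.1 z 36.4
42.319562768313745
```

View pics/z0.png

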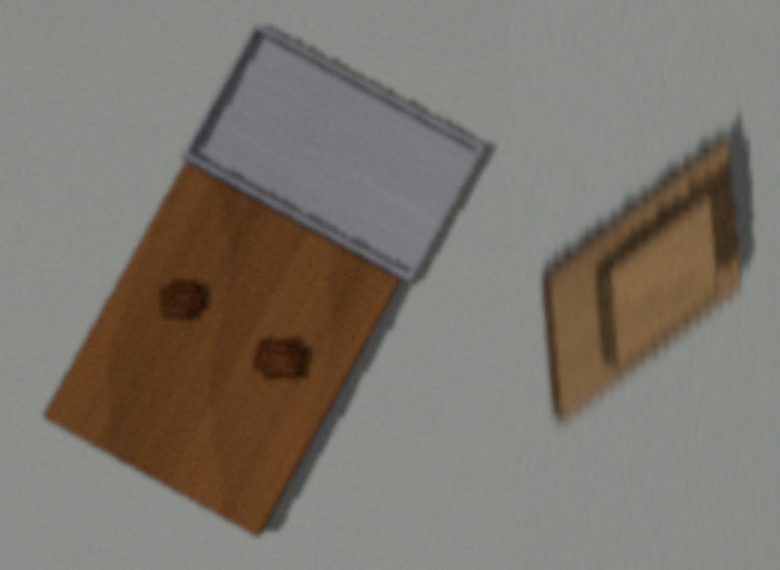

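```bash
cat > pose.py <<'E'
from h import *
from scipy.spatial.transform import Rotation as R
def pr():
    o=ctrl.get_obs(); M=R.from_rotvec(o['orientation']).as_matrix()
    print('t',round(o['t'],2),'pos',np.round(o['ee_pos'],1),'w',round(o['width'],1),'F',np.round(o['ft_force'],1),'q',np.round(o['qpos'],2))
    print('toolx yaw',np.round(np.degrees(np.arctan2(M[1,0],M[0,0])),2),'tool y',np.round(M[:,1],3),'tool x',np.round(M[:,0],3))
    return o,M
def to(p,yaw):
    o,M=pr(); x=np.array([np.cos(np.radians(yaw)),np.sin(np.radians(yaw)),0]); y=np.array([0,0,-1.]); T=np.stack([x,y,np.cross(x,y)],1)
    print('need dp',np.round((np.array(p)-o['ee_pos'])/80,3),'turn',np.round(R.from_matrix(T@M.T).as_rotvec()/np.pi,4))
E
python3 - <<'E'
from pose import *
to((445.5,-298,50),14.5);to((445.5,-298,50),194.5)
E
```

```text
t 0.1 pos [ 246. -574.  222.] w 87.4 F [-0.2  0.2 -0.8] q [-1.19  0.42  1.63  0.    1.09 -0.02]
toolx yaw -66.81 tool y [-0.001  0.001 -1.   ] tool x [ 0.394 -0.919 -0.001]
need dp [ 2.494  3.45  -2.15 ] turn [-2.000e-04 -4.000e-04  4.517e-01]
t 0.1 pos [ 246. -574.  222.] w 87.4 F [-0.2  0.2 -0.8] q [-1.19  0.42  1.63  0.    1.09 -0.02]
toolx yaw -66.81 tool y [-0.001  0.001 -1.   ] tool x [ 0.394 -0.919 -0.001]
need dp [ 2.494  3.45  -2.15 ] turn [-4.000e-04  2.000e-04 -5.483e-01]
```

jog_arm(
  steps=[
    {"turn": [0,0,0.15],"dp": [0.83,0.86,0],"claw": 1},
    {"turn": [0,0,0.15],"dp": [0.83,0.86,0],"claw": 1},
    {"turn": [0,0,0.15],"dp": [0.83,0.86,0],"claw": 1},
    {"turn": [0,0,0.15],"dp": [0.83,0.86,0],"claw": 1},
    {"turn": [0,0,0.15],"dp": [0.83,0.86,0],"claw": 1},
  ],
)

```text
t: 0.52
ee_pos: [313.1, -504.2, 221.7]
orientation: [-1.502, 0.541, -0.538]
ft_force: [-0.2, -0.2, -0.3]
width: 87.7
```

jog_arm(
  steps=[
    {"turn": [0,0,0.15],"dp": [0.83,0.86,0],"claw": 1},
    {"turn": [0,0,0.15],"dp": [0.83,0.86,0],"claw": 1},
    {"turn": [0,0,0.15],"dp": [0.83,0.86,0],"claw": 1},
    {"turn": [0,0,0.15],"dp": [0.83,0.86,0],"claw": 1},
    {"turn": [0,0,0.15],"dp": [0.83,0.86,0],"claw": 1},
  ],
)

```text
t: 0.93
ee_pos: [379.9, -434.9, 221.5]
orientation: [-1.563, 0.172, -0.168]
ft_force: [-0.3, -0.2, 0.6]
width: 88.1
```

jog_arm(
  steps=[
    {"turn": [0,0,0.15],"dp": [0.83,0.86,0],"claw": 1},
    {"turn": [0,0,0.15],"dp": [0.83,0.86,0],"claw": 1},
    {"turn": [0,0,0.15],"dp": [0.83,0.86,0],"claw": 1},
    {"turn": [0,0,0.15],"dp": [0.83,0.86,0],"claw": 1},
    {"turn": [0,0,0.15],"dp": [0.83,0.86,0],"claw": 1},
    {"turn": [0,0,0.15],"dp": [0.83,0.86,0],"claw": 1},
  ],
)

```text
t: 1.43
ee_pos: [445.8, -366.7, 221.3]
orientation: [-1.562, -0.192, 0.196]
ft_force: [-0.3, 0.4, -0.5]
width: 87.7
```

Run:
```python
from pose import *
to((445.5,-298,50),14.5)
```

```text
t 1.43 pos [ 445.8 -366.7  221.3] w 87.7 F [-0.3  0.4 -0.5] q [-0.71  0.36  1.74 -0.    1.05 -0.95]
toolx yaw 14.18 tool y [-0.003 -0.    -1.   ] tool x [ 0.97   0.245 -0.003]
need dp [-0.004  0.859 -2.142] turn [ 0.0001 -0.0009  0.0018]
```

jog_arm(
  steps=[
    {"turn": [0,0,0.002],"dp": [0,0.86,0],"claw": 1},
    {"turn": [0,0,0.002],"dp": [0,0.86,0],"claw": 1},
    {"turn": [0,0,0.002],"dp": [0,0.86,-0.3],"claw": 1},
    {"turn": [0,0,0.002],"dp": [0,0.86,-0.7],"claw": 1},
    {"turn": [0,0,0.002],"dp": [0,0.86,-0.7],"claw": 1},
    {"turn": [0,0,0.002],"dp": [0,0.86,-0.7],"claw": 1},
  ],
)

```text
t: 1.93
ee_pos: [444.5, -298.0, 164.5]
orientation: [-1.559, -0.191, 0.2]
ft_force: [0.5, 0.7, -0.2]
width: 87.7
```

Run:
```python
from pose import *
to((445.5,-298,50),14.5)
d=grab('scene'); cv2.imwrite('pics/s1.png',cv2.resize(d['img'][60:260,140:400,::-1],None,fx=3,fy=3))
```

```text
t 1.93 pos [ 444.5 -298.   164.5] w 87.7 F [ 0.5  0.7 -0.2] q [-0.61  0.37  1.87 -0.    0.9  -0.86]
toolx yaw 14.26 tool y [-0.006  0.002 -1.   ] tool x [ 0.969  0.246 -0.005]
need dp [ 0.013 -0.    -1.431] turn [-0.0006 -0.0018  0.0013]
```

View pics/s1.png

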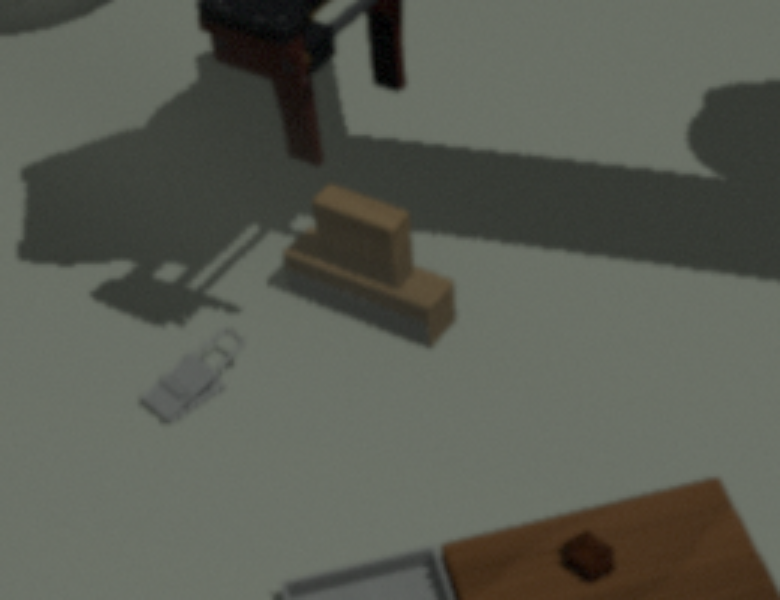

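The open fingers, near (300,130) and (390,60), straddle the grip at (360,230). I'll descend.

jog_arm(
  steps=[
    {"turn": [0,-0.002,0.001],"dp": [0.01,0,-0.4],"claw": 1},
    {"turn": [0,-0.002,0.001],"dp": [0.01,0,-0.8],"claw": 1},
    {"turn": [0,-0.002,0.001],"dp": [0.01,0,-0.8],"claw": 1},
    {"turn": [0,-0.002,0.001],"dp": [0.01,0,-0.8],"claw": 1},
  ],
)

```text
t: 2.32
ee_pos: [446.0, -299.1, 102.1]
orientation: [-1.561, -0.198, 0.195]
ft_force: [0.9, -0.2, 0.1]
width: 87.9
```

Run:
```python
from pose import *
to((445.5,-298,50),14.5)
```

```text
t 2.32 pos [ 446.  -299.1  102.1] w 87.9 F [ 0.9 -0.2  0.1] q [-0.61  0.47  1.9   0.    0.77 -0.87]
toolx yaw 14.36 tool y [ 0.002  0.001 -1.   ] tool x [0.969 0.248 0.002]
need dp [-0.006  0.014 -0.652] turn [-0.0003  0.0005  0.0008]
```

jog_arm(
  steps=[
    {"turn": [0,0.0005,0.001],"dp": [0,0.01,-0.4],"claw": 1},
    {"turn": [0,0.0005,0.001],"dp": [0,0.01,-0.65],"claw": 1},
    {"turn": [0,0.0005,0.001],"dp": [0,0.01,-0.65],"claw": 1},
    {"turn": [0,0.0005,0.001],"dp": [0,0.01,-0.65],"claw": 0},
    {"turn": [0,0.0005,0.001],"dp": [0,0.01,-0.65],"claw": 0},
    {"turn": [0,0.0005,0.001],"dp": [0,0.01,-0.65],"claw": 0},
    {"turn": [0,0.0005,0.001],"dp": [0,0.01,-0.65],"claw": 0},
    {"turn": [0,0.0005,0.001],"dp": [0,0.01,-0.65],"claw": 0},
    {"turn": [0,0.0005,0.001],"dp": [0,0.01,-0.65],"claw": 0},
    {"turn": [0,0.0005,0.001],"dp": [0,0.01,-0.65],"claw": 0},
  ],
)

```text
t: 3.15
ee_pos: [446.1, -298.4, 50.5]
orientation: [-1.561, -0.2, 0.199]
ft_force: [-0.1, -0.5, -0.5]
width: 44.5
```

Run:
```python
from pose import *
pr()
```

```text
t 3.15 pos [ 446.1 -298.4   50.5] w 44.5 F [-0.1 -0.5 -0.5] q [-0.61  0.56  1.92  0.    0.66 -0.87]
toolx yaw 14.54 tool y [ 0.     0.001 -1.   ] tool x [0.968 0.251 0.001]
```

Still closing.

jog_arm(
  steps=[
    {"turn": [0,0,0],"dp": [0,0,0],"claw": 0},
    {"turn": [0,0,0],"dp": [0,0,0],"claw": 0},
    {"turn": [0,0,0],"dp": [0,0,0],"claw": 0},
    {"turn": [0,0,0],"dp": [0,0,0],"claw": 0},
    {"turn": [0,0,0],"dp": [0,0,0],"claw": 0},
    {"turn": [0,0,0],"dp": [0,0,0],"claw": 0},
    {"turn": [0,0,0],"dp": [0,0,0],"claw": 0},
  ],
)

```text
t: 3.73
ee_pos: [446.0, -298.3, 50.4]
orientation: [-1.561, -0.199, 0.199]
ft_force: [-0.8, 0.9, 0.2]
width: 23.9
```

Run:
```python
from pose import *
pr()
```

```text
t 3.73 pos [ 446.  -298.3   50.4] w 23.9 F [-0.8  0.9  0.2] q [-0.61  0.56  1.92  0.    0.66 -0.87]
toolx yaw 14.54 tool y [ 0.     0.001 -1.   ] tool x [0.968 0.251 0.   ]
```

Gripped at 23.9 mm. Lifting and checking.

jog_arm(
  steps=[
    {"turn": [0,0,0],"dp": [0,0,0.3],"claw": 0},
    {"turn": [0,0,0],"dp": [0,0,0.6],"claw": 0},
    {"turn": [0,0,0],"dp": [0,0,1],"claw": 0},
    {"turn": [0,0,0],"dp": [0,0,1],"claw": 0},
    {"turn": [0,0,0],"dp": [0,0,1],"claw": 0},
  ],
)

```text
t: 4.15
ee_pos: [447.0, -299.0, 131.8]
orientation: [-1.563, -0.202, 0.197]
ft_force: [-0.5, -0.2, -2.4]
width: 23.7
```

Run:
```python
from pose import *
to((492.4,60.5,95),-28.6)
d=grab('scene'); cv2.imwrite('pics/s2.png',cv2.resize(d['img'][60:260,140:400,::-1],None,fx=3,fy=3))
```

```text
t 4.15 pos [ 447.  -299.   131.8] w 23.7 F [-0.5 -0.2 -2.4] q [-0.61  0.42  1.89  0.    0.83 -0.87]
toolx yaw 14.54 tool y [ 0.003 -0.001 -1.   ] tool x [0.968 0.251 0.003]
need dp [ 0.568  4.493 -0.46 ] turn [ 0.0007  0.0008 -0.2397]
```

View pics/s2.png

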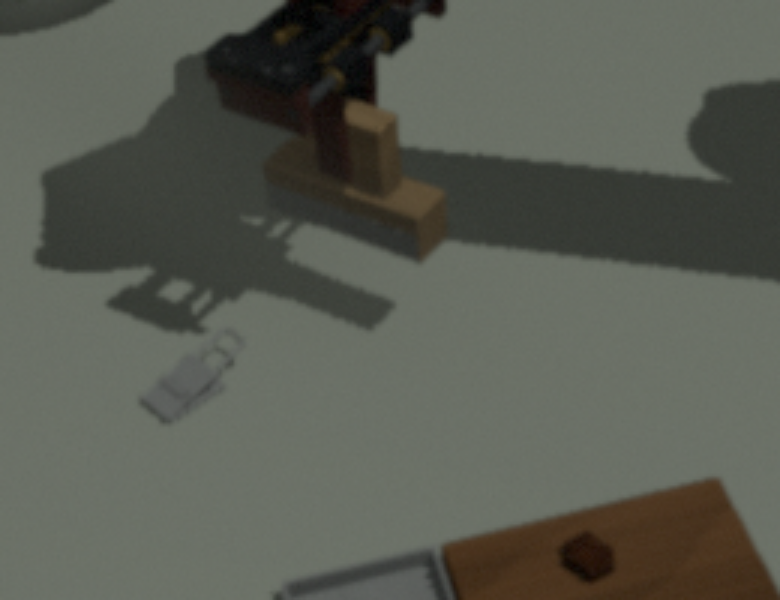

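The scraper hangs level in the jaws at (360,190). Now I'll carry it behind the chips.

jog_arm(
  steps=[
    {"turn": [0,0,-0.05],"dp": [0.05,0.4,0],"claw": 0},
    {"turn": [0,0,-0.05],"dp": [0.11,0.9,0],"claw": 0},
    {"turn": [0,0,-0.05],"dp": [0.11,0.9,0],"claw": 0},
    {"turn": [0,0,-0.05],"dp": [0.11,0.9,0],"claw": 0},
  ],
)

```text
t: 4.53
ee_pos: [453.7, -224.1, 128.7]
orientation: [-1.567, -0.077, 0.08]
ft_force: [0.4, -0.6, -2.8]
width: 24.2
```

jog_arm(
  steps=[
    {"turn": [0,0,-0.05],"dp": [0.05,0.4,0],"claw": 0},
    {"turn": [0,0,-0.05],"dp": [0.11,0.9,0],"claw": 0},
    {"turn": [0,0,-0.05],"dp": [0.11,0.9,0],"claw": 0},
    {"turn": [0,0,-0.05],"dp": [0.11,0.9,0],"claw": 0},
  ],
)

```text
t: 4.87
ee_pos: [462.1, -151.1, 127.7]
orientation: [-1.568, 0.045, -0.039]
ft_force: [-0.1, -0.1, -1.8]
width: 23.5
```

jog_arm(
  steps=[
    {"turn": [0,0,-0.05],"dp": [0.05,0.4,0],"claw": 0},
    {"turn": [0,0,-0.05],"dp": [0.11,0.9,0],"claw": 0},
    {"turn": [0,0,-0.05],"dp": [0.11,0.9,0],"claw": 0},
    {"turn": [0,0,-0.05],"dp": [0.11,0.9,0],"claw": 0},
  ],
)

```text
t: 5.2
ee_pos: [471.1, -78.9, 127.3]
orientation: [-1.562, 0.166, -0.159]
ft_force: [0.1, -0.1, -2.3]
width: 23.9
```

jog_arm(
  steps=[
    {"turn": [0,0,-0.05],"dp": [0.05,0.4,0],"claw": 0},
    {"turn": [0,0,-0.05],"dp": [0.11,0.9,0],"claw": 0},
    {"turn": [0,0,-0.05],"dp": [0.11,0.9,0],"claw": 0},
    {"turn": [0,0,-0.05],"dp": [0.11,0.9,0],"claw": 0},
  ],
)

```text
t: 5.53
ee_pos: [480.4, -7.3, 127.0]
orientation: [-1.549, 0.287, -0.28]
ft_force: [-0.0, 1.2, -2.1]
width: 24.1
```

Run:
```python
from pose import *
to((492.4,60.5,95),-28.6)
```

```text
t 5.53 pos [480.4  -7.3 127. ] w 24.1 F [-0.   1.2 -2.1] q [-0.04  0.36  2.01  0.    0.77  0.32]
toolx yaw -20.71 tool y [-0.003  0.003 -1.   ] tool x [ 0.935 -0.354 -0.004]
need dp [ 0.151  0.847 -0.4  ] turn [-0.0012 -0.001  -0.0438]
```

jog_arm(
  steps=[
    {"turn": [0,0,-0.044],"dp": [0.1,0.4,0],"claw": 0},
    {"turn": [0,0,-0.044],"dp": [0.15,0.85,0],"claw": 0},
    {"turn": [0,0,-0.044],"dp": [0.15,0.85,0],"claw": 0},
    {"turn": [0,0,-0.044],"dp": [0.15,0.85,-0.2],"claw": 0},
    {"turn": [-0.001,-0.001,-0.044],"dp": [0.15,0.85,-0.4],"claw": 0},
    {"turn": [-0.001,-0.001,-0.044],"dp": [0.15,0.85,-0.4],"claw": 0},
    {"turn": [-0.001,-0.001,-0.044],"dp": [0.15,0.85,-0.4],"claw": 0},
  ],
)

```text
t: 6.12
ee_pos: [491.8, 58.7, 94.4]
orientation: [-1.535, 0.394, -0.391]
ft_force: [-0.6, 0.1, -2.6]
width: 24.0
```

Run:
```python
from pose import *
to((492.4,60.5,76.2),-28.6)
for n in ['scene','top']: grab(n)
a=load('scene')['img'][200:330,220:420,::-1];b=load('top')['img'][110:300,220:420,::-1]
cv2.imwrite('pics/c3.png',np.vstack([cv2.resize(a,None,fx=2.2,fy=2.2)[:240],cv2.resize(b,(440,340))]))
```

```text
t 6.12 pos [491.8  58.7  94.4] w 24.0 F [-0.6  0.1 -2.6] q [0.09 0.44 1.99 0.   0.71 0.59]
toolx yaw -28.69 tool y [-0.002  0.    -1.   ] tool x [ 0.877 -0.48  -0.002]
need dp [ 0.007  0.022 -0.227] turn [-0.     -0.0007  0.0005]
```

View pics/c3.png

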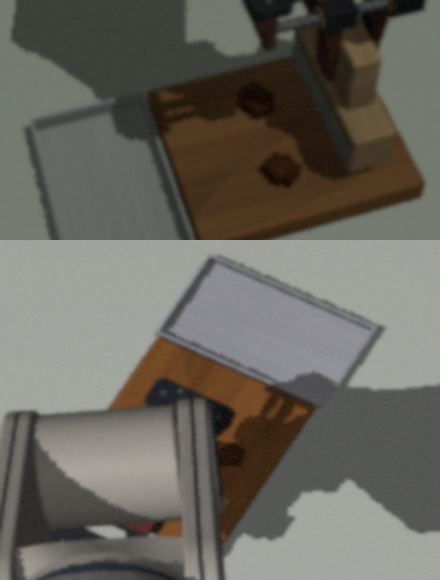

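The scraper at (350,110) is square across the board behind both chips at (255,98) and (280,168). Lowering it to the board.

jog_arm(
  steps=[
    {"turn": [0,-0.0005,0],"dp": [0.01,0.02,-0.12],"claw": 0},
    {"turn": [0,-0.0005,0],"dp": [0.01,0.02,-0.2],"claw": 0},
    {"turn": [0,-0.0005,0],"dp": [0.01,0.02,-0.23],"claw": 0},
    {"turn": [0,-0.0005,0],"dp": [0.01,0.02,-0.23],"claw": 0},
    {"turn": [0,-0.0005,0],"dp": [0.01,0.02,-0.23],"claw": 0},
  ],
)

```text
t: 6.63
ee_pos: [493.5, 61.0, 76.8]
orientation: [-1.534, 0.391, -0.393]
ft_force: [-0.9, 0.1, -2.6]
width: 24.0
```

Run:
```python
from pose import *
to((492.4,60.5,76.2),-28.6)
o=ctrl.get_obs();print(o['ft_force'],o['moment'])
```

```text
t 6.63 pos [493.5  61.   76.8] w 24.0 F [-0.9  0.1 -2.6] q [0.1  0.47 2.   0.   0.67 0.6 ]
toolx yaw -28.68 tool y [ 0.001  0.    -1.   ] tool x [ 0.877 -0.48   0.001]
need dp [-0.013 -0.006 -0.008] turn [-0.0001  0.0004  0.0004]
[-0.86570316  0.06806839 -2.60170031] [-0.05444337 -0.04611099  0.01386339]
```

jog_arm(
  steps=[
    {"dp": [0.055,-0.03,-0.008],"turn": [0,0,0],"claw": 0},
    {"dp": [0.11,-0.06,-0.008],"turn": [0,0,0],"claw": 0},
    {"dp": [0.165,-0.09,-0.008],"turn": [0,0,0],"claw": 0},
    {"dp": [0.22,-0.12,-0.008],"turn": [0,0,0],"claw": 0},
    {"dp": [0.275,-0.15,-0.008],"turn": [0,0,0],"claw": 0},
    {"dp": [0.33,-0.18,-0.008],"turn": [0,0,0],"claw": 0},
    {"dp": [0.385,-0.21,-0.008],"turn": [0,0,0],"claw": 0},
    {"dp": [0.44,-0.24,-0.008],"turn": [0,0,0],"claw": 0},
    {"dp": [0.495,-0.27,-0.008],"turn": [0,0,0],"claw": 0},
    {"dp": [0.55,-0.3,-0.008],"turn": [0,0,0],"claw": 0},
    {"dp": [0.605,-0.33,-0.008],"turn": [0,0,0],"claw": 0},
    {"dp": [0.66,-0.36,-0.008],"turn": [0,0,0],"claw": 0},
  ],
)

```text
t: 7.63
ee_pos: [546.7, 31.9, 76.2]
orientation: [-1.534, 0.391, -0.393]
ft_force: [-0.1, 0.3, -1.9]
width: 23.9
```

Run:
```python
from pose import *
# board x 37 target
c,s=np.cos(np.radians(28.6)),-np.sin(np.radians(28.6))
to((589+40*c,7.8+40*s,76.0),-28.6)
o=ctrl.get_obs(); r=o['ee_pos'][:2]-[589,7.8]; print('board xy',r@[c,s],r@[-s,c],o['ft_force'])
grab('scene')
a=load('scene')['img'][200:340,210:430,::-1]
cv2.imwrite('pics/c4.png',cv2.resize(a,None,fx=3,fy=3))
```

```text
t 7.63 pos [546.7  31.9  76.2] w 23.9 F [-0.1  0.3 -1.9] q [0.04 0.53 1.89 0.   0.73 0.54]
toolx yaw -28.68 tool y [ 0.001  0.    -1.   ] tool x [ 0.877 -0.48   0.001]
need dp [ 0.968 -0.541 -0.002] turn [-0.0001  0.0004  0.0004]
board xy -48.70414109750703 0.9327145228536384 [-0.09371291  0.29343367 -1.86023321]
```

View pics/c4.png

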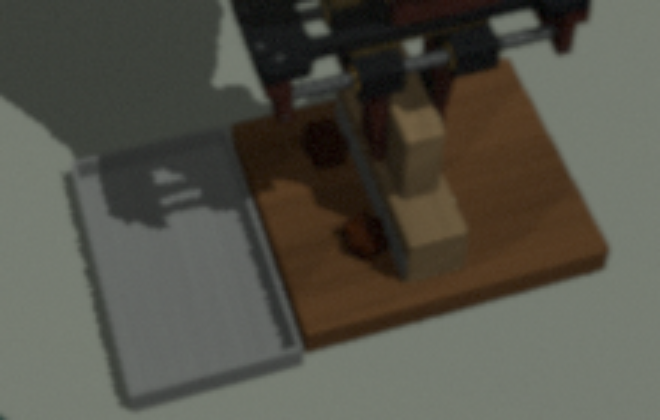

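Both chips, at (325,140) and (362,238), ride against the steel face and sit inside the head's width. Continuing the sweep.

jog_arm(
  steps=[
    {"dp": [0.05,-0.028,0],"turn": [0,0,0],"claw": 0},
    {"dp": [0.1,-0.056,0],"turn": [0,0,0],"claw": 0},
    {"dp": [0.15,-0.084,0],"turn": [0,0,0],"claw": 0},
    {"dp": [0.2,-0.112,0],"turn": [0,0,0],"claw": 0},
    {"dp": [0.25,-0.14,0],"turn": [0,0,0],"claw": 0},
    {"dp": [0.3,-0.168,0],"turn": [0,0,0],"claw": 0},
    {"dp": [0.35,-0.196,0],"turn": [0,0,0],"claw": 0},
    {"dp": [0.4,-0.224,0],"turn": [0,0,0],"claw": 0},
    {"dp": [0.45,-0.252,0],"turn": [0,0,0],"claw": 0},
    {"dp": [0.5,-0.28,0],"turn": [0,0,0],"claw": 0},
    {"dp": [0.55,-0.308,0],"turn": [0,0,0],"claw": 0},
    {"dp": [0.6,-0.336,0],"turn": [0,0,0],"claw": 0},
  ],
)

```text
t: 8.68
ee_pos: [596.1, 4.5, 76.3]
orientation: [-1.534, 0.391, -0.394]
ft_force: [0.2, 0.2, -2.2]
width: 23.8
```

jog_arm(
  steps=[
    {"dp": [0.04,-0.022,0],"turn": [0,0,0],"claw": 0},
    {"dp": [0.08,-0.044,0],"turn": [0,0,0],"claw": 0},
    {"dp": [0.12,-0.066,0],"turn": [0,0,0],"claw": 0},
    {"dp": [0.16,-0.088,0],"turn": [0,0,0],"claw": 0},
    {"dp": [0.2,-0.11,0],"turn": [0,0,0],"claw": 0},
    {"dp": [0.24,-0.132,0],"turn": [0,0,0],"claw": 0},
    {"dp": [0.28,-0.154,0],"turn": [0,0,0],"claw": 0},
    {"dp": [0.32,-0.176,0],"turn": [0,0,0],"claw": 0},
    {"dp": [0.36,-0.198,0],"turn": [0,0,0],"claw": 0},
    {"dp": [0.36,-0.198,0],"turn": [0,0,0],"claw": 0},
    {"dp": [0.36,-0.198,0],"turn": [0,0,0],"claw": 0},
  ],
)

```text
t: 9.6
ee_pos: [625.1, -11.4, 76.3]
orientation: [-1.534, 0.391, -0.395]
ft_force: [0.2, 0.7, -1.0]
width: 24.0
```

```bash
cat > st.py <<'E'
from pose import *
import sys
c,s=np.cos(np.radians(28.6)),-np.sin(np.radians(28.6))
tx=float(sys.argv[2])
to((589+tx*c,7.8+tx*s,float(sys.argv[3])),-28.6)
o=ctrl.get_obs(); r=o['ee_pos'][:2]-[589,7.8]; print('board xy',r@[c,s],r@[-s,c],o['ft_force'])
grab('scene')
a=load('scene')['img'][200:340,210:430,::-1]
cv2.imwrite('pics/%s.png'%sys.argv[1],cv2.resize(a,None,fx=3,fy=3))
E
python3 st.py c5 -50 76
```

```text
t 9.6 pos [625.1 -11.4  76.3] w 24.0 F [ 0.2  0.7 -1. ] q [-0.04  0.61  1.71  0.    0.82  0.46]
toolx yaw -28.7 tool y [ 0.003  0.    -1.   ] tool x [ 0.877 -0.48   0.002]
need dp [-0.999  0.54  -0.003] turn [-0.0001  0.0009  0.0006]
board xy 40.866505514092296 0.37694858013855664 [ 0.16456713  0.68529349 -0.99217883]
```

View pics/c5.png

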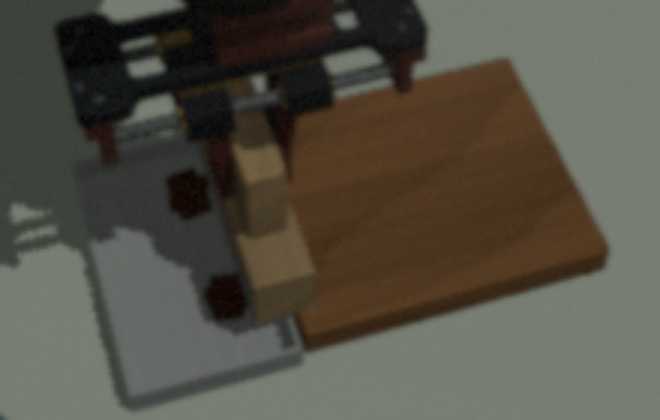

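Both chips are down in the tray at (188,193) and (226,297), and the board is clear. I'll bring the scraper back over the board.

jog_arm(
  steps=[
    {"dp": [0,0,0.08],"turn": [0,0.0005,0],"claw": 0},
    {"dp": [-0.15,0.08,0.1],"turn": [0,0.0005,0],"claw": 0},
    {"dp": [-0.4,0.22,0.1],"turn": [0,0.0005,0],"claw": 0},
    {"dp": [-0.65,0.35,0.1],"turn": [0,0.0005,0],"claw": 0},
    {"dp": [-0.9,0.49,0.1],"turn": [0,0.0005,0],"claw": 0},
    {"dp": [-0.98,0.53,0.1],"turn": [0,0.0005,0],"claw": 0},
    {"dp": [-0.98,0.53,0.1],"turn": [0,0.0005,0],"claw": 0},
    {"dp": [-0.98,0.53,0.05],"turn": [0,0.0005,0],"claw": 0},
    {"dp": [-0.98,0.53,0.01],"turn": [0,0.0005,0],"claw": 0},
    {"dp": [-0.98,0.53,0.0],"turn": [0,0.0005,0],"claw": 0},
    {"dp": [-0.98,0.53,0.0],"turn": [0,0.0005,0],"claw": 0},
  ],
)

```text
t: 10.57
ee_pos: [547.0, 30.6, 75.7]
orientation: [-1.534, 0.393, -0.393]
ft_force: [-0.4, 0.0, -2.3]
width: 23.8
```

```bash
python3 st.py c6 -50 75.4
```

```text
t 10.57 pos [547.   30.6  75.7] w 23.8 F [-0.4  0.  -2.3] q [0.03 0.53 1.89 0.   0.73 0.54]
toolx yaw -28.73 tool y [ 0.001  0.    -1.   ] tool x [ 0.877 -0.481  0.   ]
need dp [-0.024  0.014 -0.004] turn [-0.0001  0.0002  0.0007]
board xy -47.805022666148226 -0.07495152259785987 [-0.40862562  0.03867795 -2.25762657]
```

View pics/c6.png

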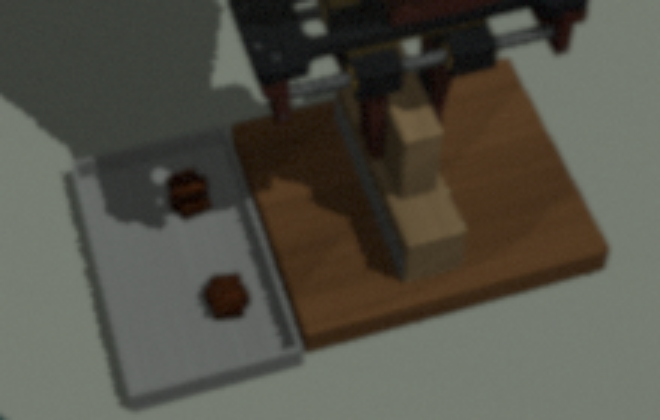

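Both chips lie flat in the tray. The force still shows the scraper hanging, so I'll lower about 0.6 mm to contact.

jog_arm(
  steps=[
    {"dp": [0,0,-0.004],"turn": [0,0,0],"claw": 0},
    {"dp": [0,0,-0.008],"turn": [0,0,0],"claw": 0},
    {"dp": [0,0,-0.008],"turn": [0,0,0],"claw": 0},
    {"dp": [0,0,-0.008],"turn": [0,0,0],"claw": 0},
  ],
)

```text
t: 10.95
ee_pos: [547.2, 30.5, 75.5]
orientation: [-1.534, 0.392, -0.394]
ft_force: [-0.1, -0.9, 1.3]
width: 24.1
```

Run:
```python
from pose import *
pr()
```

```text
t 10.95 pos [547.2  30.5  75.5] w 24.1 F [-0.1 -0.9  1.3] q [0.03 0.53 1.89 0.   0.73 0.54]
toolx yaw -28.72 tool y [ 0.001  0.    -1.   ] tool x [ 0.877 -0.481  0.001]
```

Contact: Fz went from -2.3 to +1.3. Releasing.

jog_arm(
  steps=[
    {"dp": [0,0,0],"turn": [0,0,0],"claw": 0.6},
    {"dp": [0,0,0],"turn": [0,0,0],"claw": 0.6},
    {"dp": [0,0,0],"turn": [0,0,0],"claw": 0.6},
    {"dp": [0,0,0],"turn": [0,0,0],"claw": 0.6},
    {"dp": [0,0,0],"turn": [0,0,0],"claw": 0.6},
    {"dp": [0,0,0],"turn": [0,0,0],"claw": 0.6},
    {"dp": [0,0,0],"turn": [0,0,0],"claw": 0.6},
    {"dp": [0,0,0],"turn": [0,0,0],"claw": 0.6},
  ],
)

```text
t: 11.62
ee_pos: [547.2, 30.5, 75.4]
orientation: [-1.534, 0.392, -0.394]
ft_force: [-0.4, -0.3, 0.3]
width: 52.6
```

jog_arm(
  steps=[
    {"dp": [0,0,0.2],"turn": [0,0,0],"claw": 0.6},
    {"dp": [0,0,0.5],"turn": [0,0,0],"claw": 0.6},
    {"dp": [0,0,0.9],"turn": [0,0,0],"claw": 0.6},
    {"dp": [0,0,0.9],"turn": [0,0,0],"claw": 0.6},
  ],
)

```text
t: 11.95
ee_pos: [550.4, 30.7, 152.3]
orientation: [-1.532, 0.386, -0.4]
ft_force: [1.2, 0.4, 0.4]
width: 52.7
```

jog_arm(
  steps=[
    {"dp": [0,0,0.5],"turn": [0,0,0],"claw": 0.6},
    {"dp": [0,0,1],"turn": [0,0,0],"claw": 0.6},
    {"dp": [0,0,1],"turn": [0,0,0],"claw": 0.6},
    {"dp": [0,0,1],"turn": [0,0,0],"claw": 0.6},
  ],
)

```text
t: 12.28
ee_pos: [552.2, 30.8, 234.8]
orientation: [-1.531, 0.381, -0.404]
ft_force: [0.9, -0.4, -0.4]
width: 52.9
```

jog_arm(
  steps=[
    {"dp": [-0.5,-0.5,0],"turn": [0,0,0],"claw": 0.6},
    {"dp": [-0.8,-1,0],"turn": [0,0,0],"claw": 0.6},
    {"dp": [-0.8,-1,0],"turn": [0,0,0],"claw": 0.6},
    {"dp": [-0.8,-1,0],"turn": [0,0,0],"claw": 0.6},
    {"dp": [-0.8,-1,0],"turn": [0,0,0],"claw": 0.6},
  ],
)

```text
t: 12.7
ee_pos: [487.3, -49.6, 233.6]
orientation: [-1.53, 0.385, -0.404]
ft_force: [1.1, 0.2, 0.2]
width: 52.8
```

```bash
python3 st.py c7 -50 75.4
python3 - <<'E'
from pose import *
d=load('scene');P=cloud(d);c,s=np.cos(np.radians(28.6)),-np.sin(np.radians(28.6))
r=P[...,:2]-[589,7.8];bx=r@np.array([c,s]);by=r@np.array([-s,c]);z=P[...,2]
im=d['img'].astype(int)
m=(abs(by)<75)&(bx>-150)&(bx<30)&(z>88)&(z<125); print('grip top z',np.nanmedian(z[m]),np.nanstd(z[m]),np.nanmean(bx[m]),np.nanmean(by[m]))
m=(bx>35)&(bx<140)&(abs(by)<88)&(z>10)&(z<60)&(im[...,0]-im[...,2]>20)
n,l,st,ce=cv2.connectedComponentsWithStats(m.astype(np.uint8))
for i in range(1,n):
    k=l==i
    if k.sum()>10: print(k.sum(),np.round(np.c_[bx[k],by[k],z[k]].mean(0),1),z[k].max())
E
```

```text
t 12.7 pos [487.3 -49.6 233.6] w 52.8 F [1.1 0.2 0.2] q [-0.13  0.2   1.92  0.    1.    0.37]
toolx yaw -28.85 tool y [ 0.013  0.001 -1.   ] tool x [ 0.876 -0.482  0.011]
need dp [ 0.722  1.017 -1.978] turn [-0.0004  0.0042  0.0014]
board xy -61.78757392092816 -99.10407824853193 [1.11146599 0.22972271 0.20046434]
grip top z 118.47721167513873 9.707032120821367 -43.830326351248104 8.57259116710646
122 [ 72.4 -43.7  14.4] 17.13463261456525
121 [69.1 34.4 14.7] 18.25112117901176
```

View pics/c7.png

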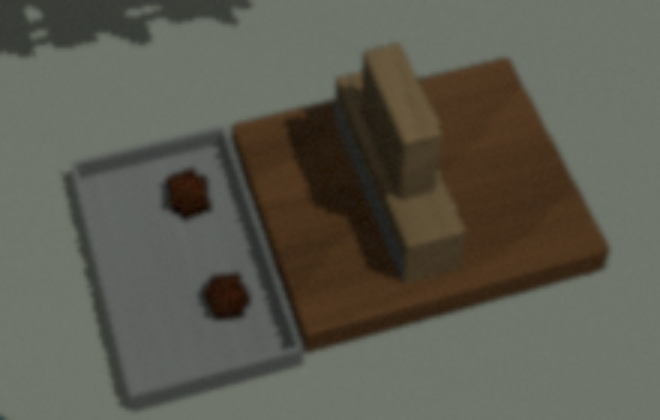

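The scraper stands upright and untouched at (400,160) on the board. The chips lie flat in the tray at (188,193) and (226,297), and the gripper is well clear. Handing in.

```bash
python3 -c "
from workcell import ctrl
print(ctrl.close_job())"
```

```text
the job is handed in; nothing more can be done
None
```

The job is done and handed in at about 12.7 s of the 51 s allowed. I gripped the scraper by its grip, carried it behind the chips and swept both off the end of the board in one pass. I then set it down upright at board x ≈ -48 mm, released it and backed away.

- **Chips:** the last picture and depth readings put them flat in the tray, at board (72, -44) and (69, 34) mm, with their tops at about z 15.
- **Scraper:** it stands upright near the middle of the board, with nothing touching it. Its grip top measured z ≈ 118 mm, against 120 expected.
- **Forces:** the wrist force stayed within about 3 N at every reading. During the sweep the scraper rode roughly 1 mm above the wood rather than pressing on it.
- **Disagreements:** no check failed. The grip-top reading also gave a sideways centre about 8 mm off the gripper's release position. I put that down to my crude height cut on the depth image catching part of one side face, and did not check it further.

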